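# Find and press the hidden catch of the dent-ball case and open its lid

### The job

Open the grey dent-ball case: its spring catch sits in a hidden notch somewhere along the black finger groove in front of the lid, so feel along the groove's floor with a fingertip and press the catch down inside the notch until the lid springs up by itself. Then push the sprung lid right back, without forcing it, until it rests fully open. Do it all with the fingertips, grasp nothing, and leave the two mouthpieces and the oil bottle standing where they are.

Things in the scene. Friction and masses are not known exactly. Their poses are not given: they have to be found in the camera images.
- ball_case: Grey steel case, screwed to the bench, 210 x 408 x 70 mm shut (x deep, y wide). Origin: centre of its underside. Its x axis points from its front (robot side) to the hinge; y to its left; z up. The shut lid covers x = -56 to +105 mm, top at z = 70 mm. Before it lies a deck (top z = 56 mm) with the finger groove. Inside: steel balls, tops below z = 45 mm, and a spring pin, up to z = 106 mm.
- groove_mid (a point): Middle of the finger groove's black floor, 30 mm above the bench; axes as the case. The groove is open at the top, 26 mm deep, 170 mm long (y), 39 mm wide (x). Its floor is rigid and flat but for one black notch across its full width, 44 mm long (y), 6 mm deep, its centre anywhere within 55 mm of this point in y (differs each run, not reported).
- catch (a joint): Bell-crank catch, angle in rad: 0 at rest, 0.19 pressed fully down. Its black pad (37 x 43 mm) is the whole floor of the notch, 24 mm above the bench at rest, 8 mm lower when fully down (middle). Spring at the pad: 1.4 N at rest, 4 N fully down, plus up to 0.5 N friction. It lets go of the lid at 0.09 to 0.14, about 4 to 6 mm down.
- case_lid (a joint): Lid angle in rad: 0 shut (up to 0.01 while latched), 1.85 fully open at its stop, 16 degrees beyond upright. Once the catch lets go a spring pin lifts it (2 to 3 N at the lip; a hand above it holds it down until it moves away) within about 1.5 s to 0.8 to 0.9, where it stays. Push it on from there: past about 1.7 it stays back by its own weight. Damped: 3 N at 100 mm from the axis turns it at about 1 rad/s.
- case_hinge (a point): Middle of the lid's hinge axis (along the case's y), 56 mm above the bench, 188 mm behind the middle of the groove.
- lid_edge (a point): Middle of the lower edge of the lid's front lip, 161 mm from the hinge axis; about 170 mm above the bench once sprung up, about 210 mm fully open, then 45 mm beyond the hinge. To open it push the lip toward the hinge with the tips 20 to 35 mm below its edge, and rise with it along its arc, so that the hand's body stays above the lid. The lid is about 12 mm thick at the lip.
- mouthpiece_1: Plated brass mouthpiece standing on its cup, 38 mm in diameter, 83 mm high, left of the case. Origin: centre of its foot. Loose; leave alone.
- mouthpiece_2: Second mouthpiece, same shape, also left of the case. Origin: centre of its foot. Loose; leave alone.
- oil_bottle: White oil bottle with red needle spout, 48 mm in diameter, 136 mm high, standing right of the case. Origin: centre of its foot. Loose; leave alone.

How it is judged:
By the outcome, as a careful person would: the job done as asked, in the order asked, and still so for the second after the job is handed in, with the robot touching nothing.
It also fails if it takes over 58 s, if anything falls off the work surface, if the arm or the gripper's body presses on something with over 40 N, if the wrist force passes 120 N, or if a joint passes its speed limit or range.

### The arm

A 6-joint arm with a two-finger parallel gripper is mounted at the origin on the work surface; the furniture and walls round the work are solid. World frame = base frame: x ahead of the robot, y to its left, z up, the work surface at z = 0. Lengths are in mm, angles in degrees, forces in N, time in s.
With the tool pointing down it reaches from about 275 to 750 mm from the base axis. Payload 10.2 kg.
Tool frame: the origin (TCP) lies at the centre of the arm's flange, where the gripper is bolted on; the fingertips stand 166 mm ahead of it and the grasp point (between the pads) lies 147 mm ahead of it (grip_point_offset is the distance from the TCP to the grasp point, in mm); z points along the fingers, y is the direction in which the jaws open and shut (so a half turn about z gives the same grasp; the last joint's range is limited). The gripper opens to 88 mm and grips with 3 to 60 N. Pads are 18 mm wide; open, the fingers measure 123 mm over their backs; the gripper's body (75 mm by 187 mm) begins 45 mm behind the grasp point.
Start: joints at [-81.154, 17.928, 85.812, -0, 76.261, -12.8], TCP at [193.648, -487.989, 404.72] pointing down, gripper open.
Joint ranges: [-168.41, 168.41], [-55.51, 124.54], [10.69, 146.95], [-70.63, 250.63], [1, 178], [-165.06, 165.06]. Speed limits (degrees/s): [136.94, 136.94, 172.46, 180, 180, 180].

### API

Orientations are given as a 3x3 rotation matrix whose columns are the frame's x, y, z axes.
In Python, from plant import state, grab_frame, get_calibration, sign_off, grip_point_offset gives the robot as it stands. The module is installed in compiled form; this text tells all that it offers.
- The arm moves only by the shell command python3 -m crank 'ROWS' [OPENING] [FORCE]. ROWS is JSON, a list of rows, each a list of 4 numbers: the shift along the tool's x, y, z in m, then the turn about the tool's z in degrees. A call has 1 to 5 rows; each row shifts and turns the commanded pose from where the row before left it, along the tool's axes as they then stand; what a row does not reach is not made up. A row lasts 1/8 s, in which the tool goes at most 62.5 mm and 10.7 degrees, less where a joint would pass 70% of its speed; a pose out of reach is approached as far as the arm can. A call is refused whole if a number of a shift passes 0.0625 or a number of a turn 10.7, either way. A call with a gripper value outside its range is refused whole. OPENING is the opening, from -1 (shut) to 1 (fully open), set as the call begins (- or left out, the last holds). The fingers move at their own pace and stop on an object; FORCE is the grip in N (left out, the last holds). Time passes only in rows, so rows that do not move let the fingers close. It gives the time, the measured TCP pose, the force and the opening at its end, in the units of the state.
- state(): the state, without advancing time (a new reading comes with each control period).
- grab_frame(name): name is "side" or "top" or "wrist"; returns the picture (400x640x3 uint8, blue, green, red); there is no depth.
- get_calibration(name): a dict with "mtx" (3x3 intrinsics, pixels), "R" (3x3) and "t" (3): a world point X has camera coordinates R X + t; the wrist camera has in their place "hand_eye" (4x4, takes a point from camera to tool coordinates, whose origin is the TCP and whose axes are the flange's). Camera axes: x right, y down, z forward; pixel columns grow to the right and rows downward; lengths in mm; the calibration is good to about 2 mm. A picture is of the moment at which its call begins: read the wrist's pose just before it. get_calibration takes no time and is no camera call.
- sign_off(): hands the job in, once; it reports no verdict.
The state is a dict: "t": time; "q": joint angles; "qvel": joint speeds; "effort": joint torques, N m; "position": TCP position; "tool_rot": TCP orientation; "ft_force": force on the tool from outside, world axes, zero at the start; "moment": the same for the moment, N m; "finger_gap": finger opening in mm.
Only numpy, scipy, OpenCV 4.12 (cv2) and the standard library are available. Lean on these libraries where they do the work, as an engineer would, in place of code of your own. Each camera call takes 0.05 s, during which the arm holds its last target.

## Working session

There is one attempt and no reset: what is moved stays moved. The work goes in short steps, Python scripts to look and compute and a shell command to move; the robot and the scene stay as the last step left them, time stands still between calls to the robot, and variables do not carry over. Pictures are saved under pics/ and viewed, and the job is handed in when it is done.

```bash
mkdir -p pics; ls; python3 - <<'E'
from plant import *
import cv2
s=state();print(s)
print(grip_point_offset if not callable(grip_point_offset) else grip_point_offset())
for n in("side","top"):
    cv2.imwrite(f"pics/{n}0.png",grab_frame(n));print(n,get_calibration(n))
print(get_calibration("wrist"))
E
```

```text
pics
{'t': 0.0, 'q': array([-8.11543656e+01,  1.79590225e+01,  8.58532197e+01,  1.14129145e-03,
        7.62584077e+01, -1.28001593e+01]), 'qvel': array([-0.1262305 , -0.12833254,  0.08071866, -0.09500228,  0.0657837 ,
        0.03803969]), 'effort': array([ 1.51418917e-03, -4.02199459e+01, -2.52279049e+01,  6.93947542e-02,
        3.50988633e-02, -1.03324937e-04]), 'position': array([ 193.63815485, -487.95001705,  404.16988373]), 'tool_rot': array([[ 9.29483739e-01,  3.68863049e-01, -1.70494299e-04],
       [ 3.68862973e-01, -9.29482983e-01,  1.22138323e-03],
       [ 2.92051591e-04, -1.19814488e-03, -9.99999240e-01]]), 'ft_force': array([-0.02416056,  0.57772205,  0.267225  ]), 'moment': array([ 0.01260758, -0.01634878,  0.04141916]), 'finger_gap': 87.98745381021406}
147.29999999999998
side {'mtx': array([[499.81951774,   0.        , 322.24391838],
       [  0.        , 499.81951774, 193.35736231],
       [  0.        ,   0.        ,   1.        ]]), 'R': array([[-0.84080289, -0.54102524,  0.01849819],
       [-0.26428192,  0.38041662, -0.88624955],
       [ 0.47244636, -0.75004992
[... 306 characters left out ...]
],
       [-9.97411981e-01, -1.17020578e-02, -7.09394243e-02],
       [ 7.09348683e-02,  8.04454767e-04, -9.97480625e-01]]), 't': array([  39.97314643,  573.79560187, 1244.84231129])}
{'mtx': array([[347.70433682,   0.        , 312.82169055],
       [  0.        , 347.70433682, 203.14291668],
       [  0.        ,   0.        ,   1.        ]]), 'hand_eye': array([[ 2.11196093e-04, -9.52423805e-01, -3.04776725e-01,
         7.95266920e+01],
       [ 9.99999808e-01,  2.37348189e-05,  6.18782311e-04,
        -1.40109247e-01],
       [-5.82109182e-04, -3.04776797e-01,  9.52423627e-01,
         1.89969407e+01],
       [ 0.00000000e+00,  0.00000000e+00,  0.00000000e+00,
         1.00000000e+00]])}
```

View pics/top0.png

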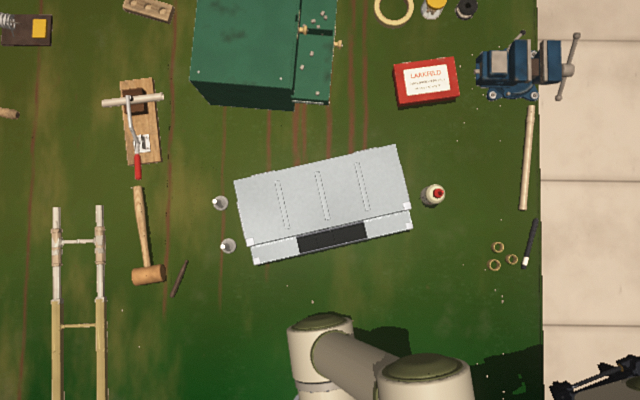

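View pics/side0.png

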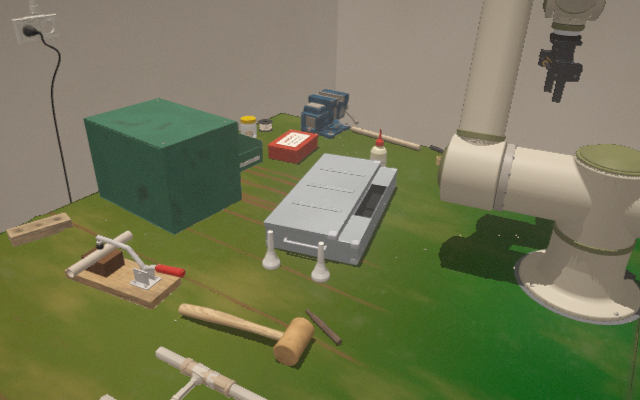

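```bash
cat > h.py <<'E'
import numpy as np,cv2
from plant import *
def ray(name,uv,z):
    c=get_calibration(name);R,t=c["R"],c["t"]
    d=R.T@np.linalg.inv(c["mtx"])@np.array([uv[0],uv[1],1.]);o=-R.T@t
    return o+d*(z-o[2])/d[2]
def proj(name,X):
    c=get_calibration(name);p=c["mtx"]@(c["R"]@np.array(X,float)+c["t"]);return p[:2]/p[2]
E
python3 - <<'E'
from h import *
im=cv2.imread("pics/top0.png")
g=im.max(2)
m=((g<60)).astype(np.uint8); m[:200]=0;m[270:]=0;m[:,:280]=0;m[:,380:]=0
# restrict to neutral black
sat=im.max(2).astype(int)-im.min(2); m[sat>25]=0
cs,_=cv2.findContours(m,0,2);c=max(cs,key=cv2.contourArea);r=cv2.minAreaRect(c);b=cv2.boxPoints(r);print(r)
for z in(30,56):
    P=np.array([ray("top",p,z) for p in b]);print(z,P[:,:2].round(1).tolist(),P.mean(0).round(1),[round(np.linalg.norm(P[i]-P[(i+1)%4]),1) for i in range(4)])
cv2.imwrite("pics/topz.png",cv2.resize(im[130:280,190:460],None,fx=2.9,fy=2.9,interpolation=cv2.INTER_CUBIC))
# grey case
hsv=cv2.cvtColor(im,cv2.COLOR_BGR2HSV)
m=((hsv[...,1]<50)&(hsv[...,2]>90)).astype(np.uint8);m[:130]=0;m[280:]=0;m[:,:233]=0;m[:,415:]=0
cs,_=cv2.findContours(m,0,2);c=max(cs,key=cv2.contourArea);r=cv2.minAreaRect(c);print(r,cv2.approxPolyDP(c,4,True)[:,0].tolist())
E
```

```text
((331.2949523925781, 237.278076171875), (14.915680885314941, 68.20738983154297), 77.00537872314453)
30 [[467.0, 102.6], [507.3, -63.5], [471.0, -72.1], [430.9, 93.7]] [469.   15.2  30. ] [np.float64(171.0), np.float64(37.2), np.float64(170.6), np.float64(37.2)]
56 [[467.3, 101.5], [506.8, -61.2], [471.3, -69.6], [432.0, 92.7]] [469.3  15.8  56. ] [np.float64(167.4), np.float64(36.5), np.float64(167.1), np.float64(36.4)]
((323.0381164550781, 203.69314575195312), (88.57880401611328, 169.91261291503906), 76.94996643066406) [[395, 144], [234, 180], [253, 263], [412, 228]]
```

View pics/topz.png

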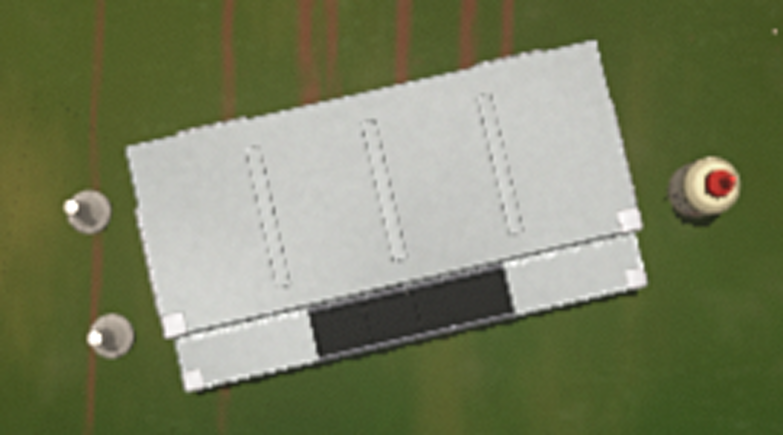

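```bash
cat >> h.py <<'E'
YAW=np.radians(13.0);G=np.array([469.,15.3]);CX=np.array([np.cos(YAW),np.sin(YAW)]);CY=np.array([-np.sin(YAW),np.cos(YAW)])
def case(x,y): return G+CX*x+CY*y   # relative to groove_mid
def rep():
    s=state();p=s["position"];R=s["tool_rot"];tip=p+R[:,2]*166;d=tip[:2]-G
    print("t %.2f tcp %s yaw %.2f tip case x %.1f y %.1f z %.1f F %s gap %.1f"%(s["t"],p.round(1),np.degrees(np.arctan2(R[1,0],R[0,0])),d@CX,d@CY,tip[2],s["ft_force"].round(2),s["finger_gap"]))
    return s
E
python3 - <<'E'
from h import *
im=cv2.imread("pics/top0.png")
z=cv2.resize(im[215:262,290:375].astype(np.float32),None,fx=9,fy=9,interpolation=cv2.INTER_CUBIC)
cv2.imwrite("pics/dark.png",np.clip(z*4-60,0,255).astype(np.uint8))
s=rep();R=s["tool_rot"]
print("needed tool shift now",R.T@(np.array([*G,404])-s["position"]))
for z in(56,):
  # deck front corners & case front edge
  for uv in((253,263),(412,228)): 
    X=ray("top",uv,z);d=X[:2]-G;print(X.round(1),d@CX,d@CY)
for uv in((395,144),(234,180)):
    X=ray("top",uv,70);d=X[:2]-G;print(X.round(1),d@CX,d@CY)
for x,y in((-20,85),(20,85),(20,-85),(-20,-85),(0,0)): print(proj("side",[*case(x,y),56]).round(1),proj("side",[*case(x,y),30]).round(1))
si=cv2.imread("pics/side0.png")[150:280,250:420].astype(np.float32)
cv2.imwrite("pics/sidez.png",np.clip(cv2.resize(si,None,fx=4.5,fy=4.5,interpolation=cv2.INTER_CUBIC),0,255).astype(np.uint8))
E
```

```text
t 0.10 tcp [ 193.6 -488.   404.2] yaw 21.64 tip case x -381.5 y -428.2 z 238.2 F [-0.48 -0.24  0.18] gap 88.0
needed tool shift now [ 441.57393866 -366.20061658    0.73753808]
[404.4 206.5  56. ] -19.891125352258545 200.83160087430934
[ 494.3 -181.9   56. ] -19.70371453418332 -197.88730376286583
[ 699.6 -137.9   70. ] 190.22244386441804 -201.1496494363493
[606.1 255.4  70. ] 187.62324929839912 203.05019974016216
[370.1 217.4] [369.4 227.3]
[353.  214.1] [352.5 223.9]
[372.1 183.2] [371.4 192.2]
[387.4 185.8] [386.6 194.9]
[371.2 199.2] [370.5 208.7]
```

View pics/dark.png

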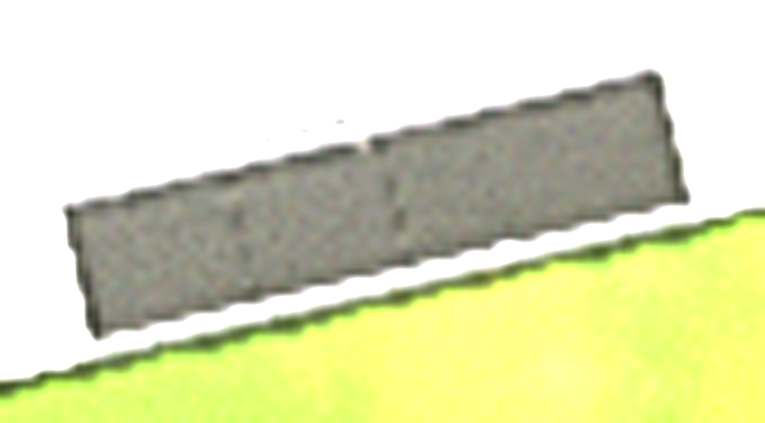

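View pics/sidez.png

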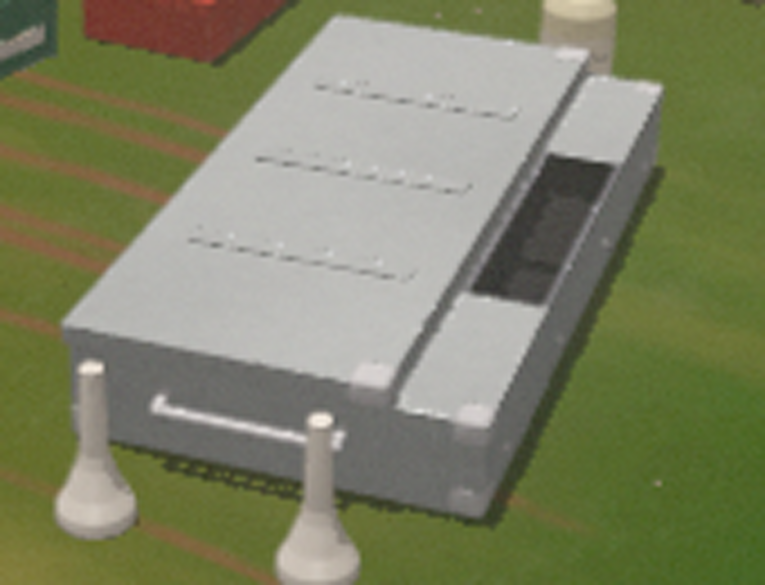

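```bash
python3 - <<'E'
from h import *
for uv in((316.7,241),(333.8,237.3)):
    X=ray("top",uv,30);d=X[:2]-G;print(d@CX,d@CY)
c=get_calibration("top");print(-c["R"].T@c["t"])
E
```

```text
-1.2766922340644826 37.657923696463676
-1.402013373805252 -6.129440446392819
[ 483.53901186   45.68356643 1282.40970868]
```

```bash
python3 -m crank '[[0.055,-0.045,0,4],[0.055,-0.045,0,4.6],[0.055,-0.045,0,0],[0.05,-0.045,0,0],[0.05,-0.045,0,0]]' -1 20; python3 -c "from h import *;s=rep();print(s['tool_rot'].T@(np.array([*case(0,-60),300])-s['position']))"
```

```text
t: 0.72
position: [368.7, -227.2, 404.7]
tool_rot: [[0.974, 0.225, -0.0], [0.225, -0.974, 0.0], [0.0, -0.0, -1.0]]
ft_force: [1.4, -0.8, -0.2]
finger_gap: 40.3
t 0.72 tcp [ 368.7 -227.2  404.7] yaw 13.02 tip case x -152.3 y -213.7 z 238.7 F [ 1.38 -0.77 -0.24] gap 40.3
[ 152.38837297 -153.67583223  104.67264477]
```

```bash
python3 -m crank '[[0.05,-0.055,0,0],[0.05,-0.055,0.03,0],[0.05,-0.055,0.03,0],[0.003,-0.009,0.04,0],[0,0,0,0]]' -1 20; python3 - <<'E'
from h import *
s=rep();im=grab_frame("wrist");cv2.imwrite("pics/w1.png",cv2.convertScaleAbs(im,alpha=1.5))
c=get_calibration("wrist");H=c["hand_eye"]
T=np.eye(4);T[:3,:3]=s["tool_rot"];T[:3,3]=s["position"];M=np.linalg.inv(T@H)
for x,y,z in((-19.5,85,56),(19.5,85,56),(19.5,-85,56),(-19.5,-85,56),(0,-6,30),(0,38,30)):
    p=c["mtx"]@(M@np.array([*case(x,y),z,1]))[:3];print((x,y,z),(p[:2]/p[2]).round(0))
E
```

```text
t: 1.35
position: [455.6, -63.1, 316.1]
tool_rot: [[0.974, 0.227, -0.005], [0.227, -0.974, 0.002], [-0.005, -0.003, -1.0]]
ft_force: [-0.3, -0.4, 0.7]
finger_gap: 0.4
t 1.35 tcp [455.6 -63.1 316.1] yaw 13.14 tip case x -31.5 y -72.9 z 150.1 F [-0.32 -0.45  0.7 ] gap 0.4
(-19.5, 85, 56) [ 94. 189.]
(19.5, 85, 56) [ 83. 134.]
(19.5, -85, 56) [331. 135.]
(-19.5, -85, 56) [330. 190.]
(0, -6, 30) [227. 156.]
(0, 38, 30) [170. 156.]
```

View pics/w1.png

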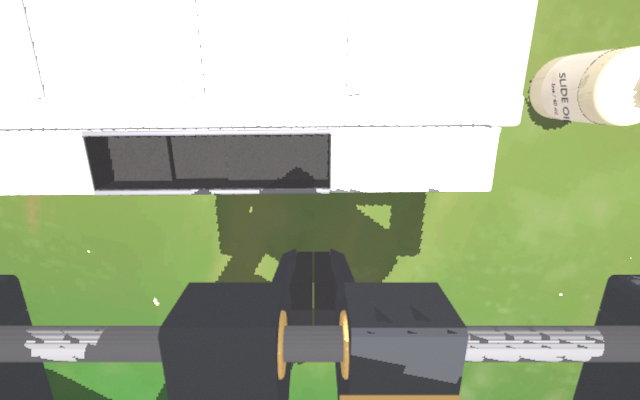

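The wrist view agrees with the estimate: the groove spans u = 87–330, v = 133–190 (predicted 83–331, 134–190). Faint notch edges show at u ≈ 170 and 227, which puts the notch at y ≈ -6 to +38. Next I'll feel the floor.

```bash
python3 -m crank '[[0,0,0,0],[0,0,0,0]]'; python3 -c "from h import *;s=rep();print(s['tool_rot'].T@(np.array([*case(0,-40),216])-s['position']))"
```

```text
t: 1.65
position: [456.0, -64.7, 319.1]
tool_rot: [[0.974, 0.225, 0.002], [0.225, -0.974, -0.001], [0.002, 0.001, -1.0]]
ft_force: [0.1, -0.1, 0.2]
finger_gap: 0.1
t 1.65 tcp [456.  -64.7 319.1] yaw 12.97 tip case x -30.4 y -75.2 z 153.1 F [ 0.12 -0.09  0.22] gap 0.1
[ 30.46285662 -35.12751979 103.15293611]
```

```bash
python3 -m crank '[[0.03,-0.035,0,0],[0,0,0.03,0],[0,0,0.03,0],[0,0,0.03,0],[0,0,0,0]]'; python3 -c "from h import *;s=rep();print(s['tool_rot'].T@(np.array([*case(0,-40),200])-s['position']))"
```

```text
t: 2.28
position: [477.0, -23.4, 227.3]
tool_rot: [[0.974, 0.225, -0.003], [0.225, -0.974, 0.001], [-0.002, -0.001, -1.0]]
ft_force: [0.2, -0.6, -1.2]
finger_gap: 0.1
t 2.27 tcp [477.  -23.4 227.3] yaw 13.00 tip case x -1.3 y -39.3 z 61.3 F [ 0.18 -0.61 -1.18] gap 0.1
[ 0.94772719  0.50619563 27.25256367]
```

```bash
python3 -m crank '[[0.001,0,0.02,0],[0,0,0.005,0],[0,0,0,0]]';for i in 1; do python3 -c "from h import *;rep()"; done
python3 -m crank '[[0,0,0.002,0],[0,0,0,0]]';python3 -c "from h import *;rep()"
```

```text
t: 2.65
position: [478.5, -23.0, 203.9]
tool_rot: [[0.974, 0.226, 0.001], [0.226, -0.974, -0.0], [0.001, 0.001, -1.0]]
ft_force: [-0.4, 0.1, -0.0]
finger_gap: 0.7
t 2.65 tcp [478.5 -23.  203.9] yaw 13.04 tip case x 0.8 y -39.6 z 37.9 F [-0.37  0.11 -0.02] gap 0.7
t: 2.9
position: [478.3, -22.9, 201.3]
tool_rot: [[0.974, 0.226, 0.001], [0.226, -0.974, -0.0], [0.001, 0.0, -1.0]]
ft_force: [-0.0, 0.1, 0.2]
finger_gap: 0.8
t 2.90 tcp [478.3 -22.9 201.3] yaw 13.04 tip case x 0.6 y -39.3 z 35.3 F [-0.02  0.12  0.2 ] gap 0.8
```

```bash
python3 -m crank '[[0,0,0.001,0],[0,0,0,0]]';python3 -c "from h import *;rep()"
```

```text
t: 3.15
position: [478.2, -22.8, 199.9]
tool_rot: [[0.974, 0.226, -0.0], [0.226, -0.974, 0.0], [-0.0, -0.0, -1.0]]
ft_force: [-0.6, -0.1, -0.3]
finger_gap: 0.5
t 3.15 tcp [478.2 -22.8 199.9] yaw 13.04 tip case x 0.4 y -39.2 z 33.9 F [-0.57 -0.11 -0.28] gap 0.5
```

```bash
for i in 1 ; do python3 -m crank '[[0,0,0.002,0],[0,0,0,0]]';python3 -c "from h import *;rep()";  python3 -m crank '[[0,0,0.001,0],[0,0,0,0]]';python3 -c "from h import *;rep()";python3 -m crank '[[0,0,0.001,0],[0,0,0,0]]';python3 -c "from h import *;rep()"; done
```

```text
t: 3.4
position: [478.2, -22.8, 197.8]
tool_rot: [[0.974, 0.226, -0.0], [0.226, -0.974, 0.0], [-0.0, -0.0, -1.0]]
ft_force: [0.3, -0.0, -0.6]
finger_gap: 0.6
t 3.40 tcp [478.2 -22.8 197.8] yaw 13.05 tip case x 0.3 y -39.2 z 31.8 F [ 0.32 -0.04 -0.63] gap 0.6
t: 3.65
position: [478.2, -22.8, 196.9]
tool_rot: [[0.974, 0.226, -0.0], [0.226, -0.974, 0.0], [-0.0, -0.0, -1.0]]
ft_force: [0.2, -0.0, 0.4]
finger_gap: 0.4
t 3.65 tcp [478.2 -22.8 196.9] yaw 13.05 tip case x 0.4 y -39.2 z 30.9 F [ 0.23 -0.03  0.43] gap 0.4
t: 3.9
position: [478.3, -22.8, 196.4]
tool_rot: [[0.974, 0.226, 0.0], [0.226, -0.974, -0.0], [0.0, 0.0, -1.0]]
ft_force: [-2.0, 0.3, 7.3]
finger_gap: 0.7
t 3.90 tcp [478.3 -22.8 196.4] yaw 13.05 tip case x 0.5 y -39.3 z 30.4 F [-2.02  0.26  7.28] gap 0.7
```

Floor touched at z ≈ 30.4 with 7 N. I'll lift slightly, slide along over the notch and feel down into it.

```bash
python3 -m crank '[[0,0,-0.002,0],[0,-0.027,0,0],[0,-0.028,0,0],[0,0,0,0]]';python3 -c "from h import *;rep()";  python3 -m crank '[[0,0,0.003,0],[0,0,0,0]]';python3 -c "from h import *;rep()";python3 -m crank '[[0,0,0.002,0],[0,0,0,0]]';python3 -c "from h import *;rep()"
```

```text
t: 4.4
position: [465.5, 31.8, 197.9]
tool_rot: [[0.974, 0.228, -0.0], [0.228, -0.974, 0.0], [-0.0, -0.0, -1.0]]
ft_force: [-0.1, -0.6, -0.1]
finger_gap: 0.1
t 4.40 tcp [465.5  31.8 197.9] yaw 13.17 tip case x 0.2 y 16.9 z 31.9 F [-0.14 -0.58 -0.1 ] gap 0.1
t: 4.65
position: [466.0, 30.0, 194.7]
tool_rot: [[0.974, 0.225, -0.0], [0.225, -0.974, -0.0], [-0.0, -0.0, -1.0]]
ft_force: [0.2, -0.3, -0.3]
finger_gap: 0.4
t 4.65 tcp [466.   30.  194.7] yaw 12.99 tip case x 0.4 y 15.0 z 28.7 F [ 0.21 -0.3  -0.33] gap 0.4
t: 4.9
position: [465.9, 30.5, 192.8]
tool_rot: [[0.974, 0.225, -0.0], [0.225, -0.974, 0.0], [-0.0, -0.0, -1.0]]
ft_force: [-0.2, 0.7, -0.2]
finger_gap: 0.7
t 4.90 tcp [465.9  30.5 192.8] yaw 13.02 tip case x 0.3 y 15.5 z 26.8 F [-0.2   0.71 -0.15] gap 0.7
```

The fingertips are in the notch, below floor level with no force. Pressing on.

```bash
for i in 1 ; do python3 -m crank '[[0,0,0.002,0],[0,0,0,0]]';python3 -c "from h import *;rep()";  python3 -m crank '[[0,0,0.002,0],[0,0,0,0]]';python3 -c "from h import *;rep()";python3 -m crank '[[0,0,0.002,0],[0,0,0,0]]';python3 -c "from h import *;rep()"; done
```

```text
t: 5.15
position: [465.8, 30.7, 190.8]
tool_rot: [[0.974, 0.226, -0.0], [0.226, -0.974, 0.0], [-0.0, -0.0, -1.0]]
ft_force: [-0.4, 1.1, 0.1]
finger_gap: 0.0
t 5.15 tcp [465.8  30.7 190.8] yaw 13.05 tip case x 0.3 y 15.8 z 24.8 F [-0.4   1.14  0.12] gap 0.0
t: 5.4
position: [465.8, 30.7, 188.9]
tool_rot: [[0.974, 0.226, -0.0], [0.226, -0.974, -0.0], [-0.0, -0.0, -1.0]]
ft_force: [-1.0, -0.3, 1.6]
finger_gap: 0.4
t 5.40 tcp [465.8  30.7 188.9] yaw 13.05 tip case x 0.3 y 15.8 z 22.9 F [-1.02 -0.3   1.61] gap 0.4
t: 5.65
position: [465.7, 30.8, 186.8]
tool_rot: [[0.974, 0.226, -0.0], [0.226, -0.974, 0.0], [-0.0, -0.0, -1.0]]
ft_force: [-1.5, -1.2, 2.3]
finger_gap: 0.2
t 5.65 tcp [465.7  30.8 186.8] yaw 13.05 tip case x 0.2 y 15.8 z 20.8 F [-1.51 -1.17  2.26] gap 0.2
```

```bash
python3 -m crank '[[0,0,0.002,0],[0,0,0,0]]';python3 -c "from h import *;rep()";  python3 -m crank '[[0,0,0.001,0],[0,0,0,0]]';python3 -c "from h import *;rep()"
python3 - <<'E'
from h import *
cv2.imwrite("pics/s2.png",cv2.resize(grab_frame("side")[130:290,230:450],None,fx=3,fy=3))
E
```

```text
t: 5.9
position: [465.8, 30.8, 184.7]
tool_rot: [[0.974, 0.226, -0.0], [0.226, -0.974, 0.0], [-0.0, -0.0, -1.0]]
ft_force: [-1.8, 1.0, 2.5]
finger_gap: 0.2
t 5.90 tcp [465.8  30.8 184.7] yaw 13.04 tip case x 0.3 y 15.8 z 18.7 F [-1.82  1.02  2.49] gap 0.2
t: 6.15
position: [465.9, 30.8, 184.1]
tool_rot: [[0.974, 0.226, 0.0], [0.226, -0.974, 0.0], [0.0, 0.0, -1.0]]
ft_force: [-4.4, -0.5, 6.4]
finger_gap: 0.6
t 6.15 tcp [465.9  30.8 184.1] yaw 13.05 tip case x 0.4 y 15.8 z 18.1 F [-4.43 -0.47  6.41] gap 0.6
```

View pics/s2.png

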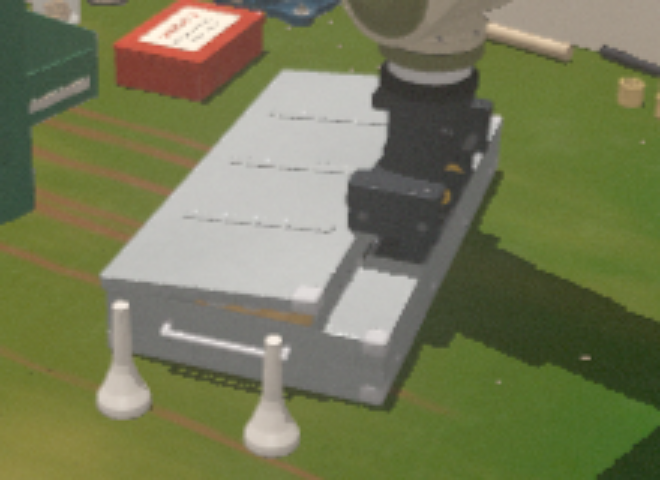

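The lid has let go: the side view shows a gap under its edge at (250,305), and it is held only by the hand above it. Withdrawing up and then forward.

```bash
python3 -m crank '[[0,0,-0.02,0],[0,0,-0.025,0],[0,0,-0.025,0],[-0.04,0,-0.01,0],[-0.05,0,0,0]]';python3 -m crank '[[0,0,0,0],[0,0,0,0],[0,0,0,0],[0,0,0,0],[0,0,0,0]]' 
python3 - <<'E'
from h import *
rep()
cv2.imwrite("pics/s3.png",grab_frame("side"));cv2.imwrite("pics/t3.png",grab_frame("top"))
E
```

```text
t: 6.82
position: [377.6, 10.3, 264.4]
tool_rot: [[0.974, 0.226, 0.003], [0.226, -0.974, -0.001], [0.003, 0.001, -1.0]]
ft_force: [0.1, -0.4, 0.7]
finger_gap: 0.6
t: 7.45
position: [378.4, 10.5, 263.8]
tool_rot: [[0.974, 0.226, -0.0], [0.226, -0.974, 0.0], [-0.0, -0.0, -1.0]]
ft_force: [-0.2, -0.6, -0.7]
finger_gap: 0.5
t 7.45 tcp [378.4  10.5 263.8] yaw 13.07 tip case x -89.4 y 15.7 z 97.8 F [-0.18 -0.64 -0.72] gap 0.5
```

View pics/s3.png

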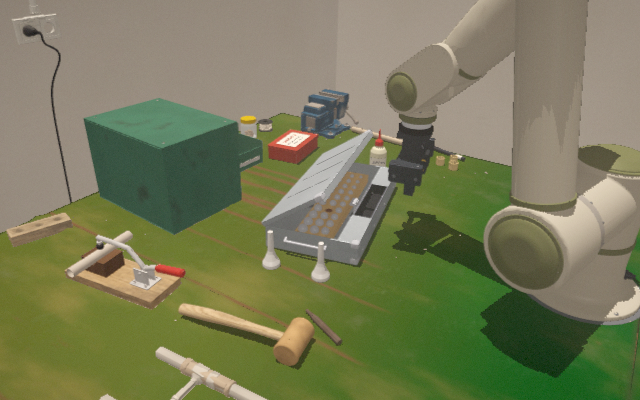

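View pics/t3.png

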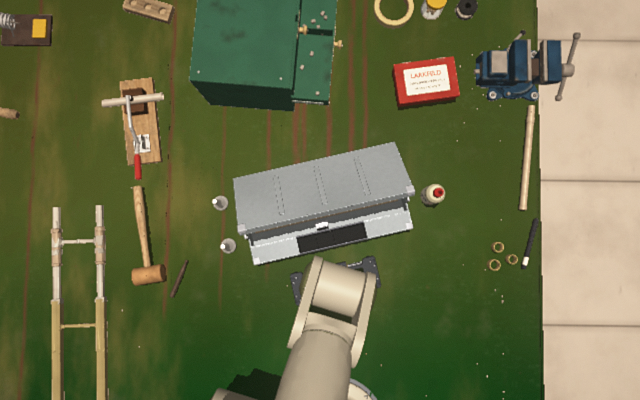

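```bash
python3 -m crank '[[0,0,0,0],[0,0,0,0],[0,0,0,0],[0,0,0,0],[0,0,0,0]]' 
python3 - <<'E'
from h import *
rep()
for uv in((175,224),(241,199)):print("cab bottom",ray("side",uv,0).round(0))
for uv in((208,106),(328,104)):print("top-view bottom",ray("top",uv,0).round(0))
for z in(100,150,180,200):print("top-view top corners",z,ray("top",(191,82),z).round(0),ray("top",(292,97),z).round(0),ray("side",(176,137),z).round(0),ray("side",(238,120),z).round(0))
im=grab_frame("side");cv2.imwrite("pics/s4.png",cv2.resize(im[110:290,230:450],None,fx=3,fy=3,interpolation=cv2.INTER_CUBIC));
for th in(.6,.7,.8,.85,.9):
    e=[proj("side",[*case(188-161*np.cos(th),y),56+161*np.sin(th)]) for y in(-200,200)];print(th,[((a-[230,110])*3).round(0) for a in e])
E
```

```text
t: 8.18
position: [378.2, 10.4, 264.0]
tool_rot: [[0.974, 0.226, 0.0], [0.226, -0.974, -0.0], [0.0, 0.0, -1.0]]
ft_force: [-0.5, 0.6, -0.1]
finger_gap: 0.3
t 8.18 tcp [378.2  10.4 264. ] yaw 13.05 tip case x -89.6 y 15.7 z 98.0 F [-0.47  0.59 -0.09] gap 0.3
cab bottom [842. 299.   0.]
cab bottom [797. 114.   0.]
top-view bottom [807. 340.   0.]
top-view bottom [816.  27.   0.]
top-view top corners 100 [840. 360. 100.] [806. 115. 100.] [1065.   75.  100.] [1019. -137.  100.]
top-view top corners 150 [825. 346. 150.] [792. 112. 150.] [963. 161. 150.] [922. -30. 150.]
top-view top corners 180 [816. 339. 180.] [784. 110. 180.] [902. 212. 180.] [864.  33. 180.]
top-view top corners 200 [810. 333. 200.] [779. 109. 200.] [862. 247. 200.] [825.  76. 200.]
0.6 [array([427.,  69.]), array([276., 265.])]
0.7 [array([418.,  54.]), array([263., 246.])]
0.8 [array([407.,  40.]), array([248., 227.])]
0.85 [array([401.,  33.]), array([240., 218.])]
0.9 [array([394.,  27.]), array([231., 210.])]
```

View pics/s4.png

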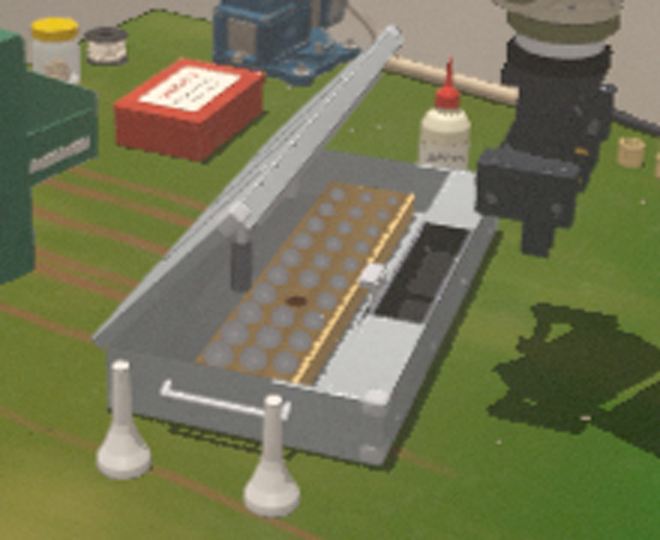

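Lid sprung to about 0.85 rad: its lip corners at (401,33) and (240,218) match the 0.85 prediction. I'm moving the tips to just in front of the lip, about 28 mm below its edge.

```bash
python3 -m crank '[[0,0.016,-0.051,0],[0.045,0,0,0],[0.05,0,0,0],[0.045,0,0,0],[0,0,0,0]]';python3 -m crank '[[0,0,0,0],[0,0,0,0]]'
python3 - <<'E'
from h import *
rep()
im=grab_frame("side");cv2.imwrite("pics/s5.png",cv2.resize(im[80:290,230:450],None,fx=3,fy=2.8,interpolation=cv2.INTER_CUBIC))
E
```

```text
t: 8.85
position: [519.6, 26.9, 314.2]
tool_rot: [[0.974, 0.227, -0.0], [0.227, -0.974, 0.0], [-0.0, -0.0, -1.0]]
ft_force: [-0.3, -0.3, -1.3]
finger_gap: 0.4
t: 9.1
position: [517.4, 26.3, 315.1]
tool_rot: [[0.974, 0.225, -0.0], [0.225, -0.974, -0.0], [-0.0, -0.0, -1.0]]
ft_force: [-0.3, -0.4, 0.6]
finger_gap: 0.2
t 9.10 tcp [517.4  26.3 315.1] yaw 13.02 tip case x 49.6 y -0.2 z 149.1 F [-0.35 -0.42  0.63] gap 0.2
```

View pics/s5.png

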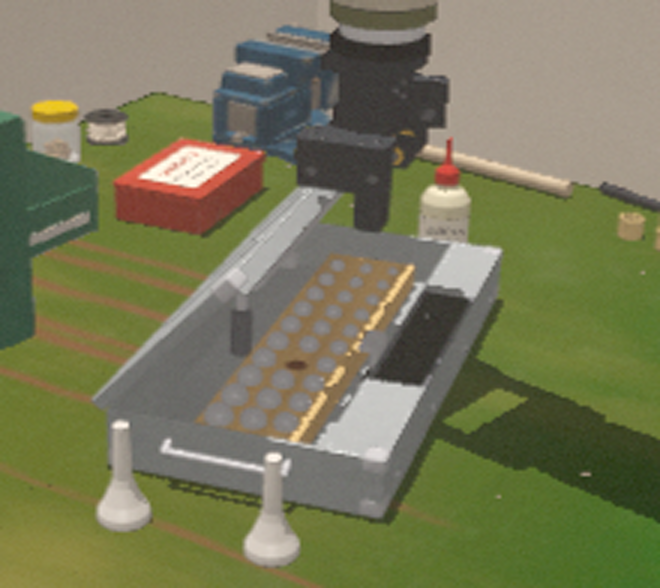

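```bash
python3 -m crank '[[0.010,0,0,0],[0.010,0,0,0],[0.008,0,-0.004,0],[0.008,0,-0.005,0],[0.007,0,-0.005,0]]';python3 -c "from h import *;rep()"
```

```text
t: 9.78
position: [560.3, 36.3, 330.4]
tool_rot: [[0.974, 0.226, -0.001], [0.226, -0.974, -0.0], [-0.001, 0.0, -1.0]]
ft_force: [-7.6, -0.7, 10.4]
finger_gap: 0.4
t 9.78 tcp [560.3  36.3 330.4] yaw 13.06 tip case x 93.5 y -0.1 z 164.4 F [-7.58 -0.75 10.44] gap 0.4
```

```bash
python3 -m crank '[[0,0,0,0]]' 
python3 - <<'E'
from h import *
rep()
im=grab_frame("side");cv2.imwrite("pics/s6.png",cv2.resize(im[80:260,230:430],None,fx=4,fy=3.3,interpolation=cv2.INTER_CUBIC))
im=grab_frame("wrist");cv2.imwrite("pics/w6.png",im)
E
```

```text
t: 9.9
position: [560.6, 36.4, 330.0]
tool_rot: [[0.974, 0.226, 0.001], [0.226, -0.974, -0.0], [0.001, 0.001, -1.0]]
ft_force: [-2.0, -0.4, 0.9]
finger_gap: 0.2
t 9.90 tcp [560.6  36.4 330. ] yaw 13.07 tip case x 94.2 y -0.1 z 164.0 F [-1.99 -0.39  0.94] gap 0.2
```

View pics/s6.png

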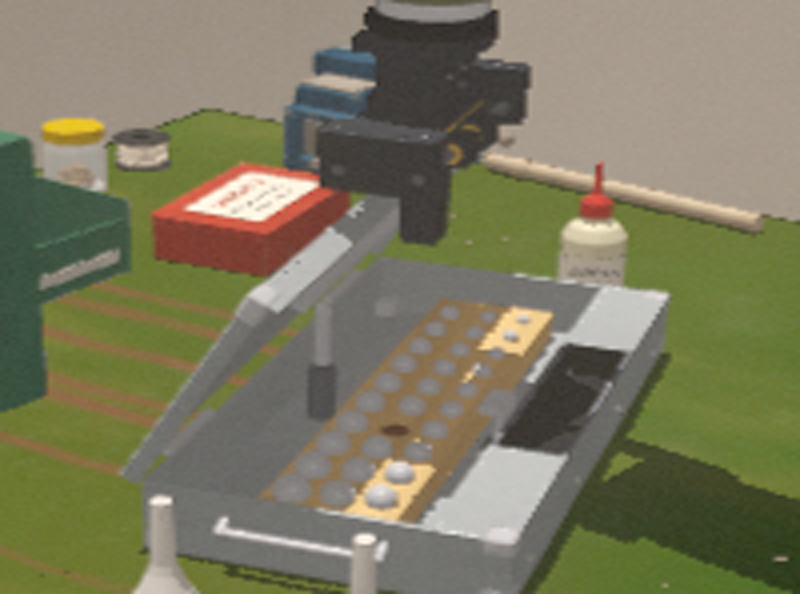

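View pics/w6.png

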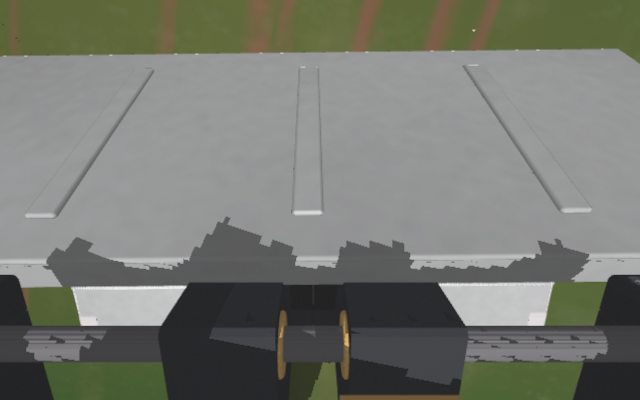

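The lid is turning cleanly, with the fingers behind its edge and the body above it. The brief force has fallen to 2 N, so I'll continue a little slower.

```bash
python3 -m crank '[[0.006,0,-0.004,0],[0.006,0,-0.004,0],[0.006,0,-0.003,0],[0.006,0,-0.003,0],[0.006,0,-0.002,0]]';python3 -c "from h import *;rep()"
python3 -m crank '[[0.006,0,-0.002,0],[0.006,0,-0.002,0],[0.006,0,-0.002,0],[0.006,0,-0.001,0],[0.006,0,-0.001,0]]';python3 -c "from h import *;rep()"
```

```text
t: 10.62
position: [589.7, 43.0, 345.2]
tool_rot: [[0.974, 0.226, 0.0], [0.226, -0.974, 0.0], [0.0, -0.0, -1.0]]
ft_force: [-2.3, 0.0, 1.2]
finger_gap: 0.4
t 10.62 tcp [589.7  43.  345.2] yaw 13.05 tip case x 123.8 y -0.1 z 179.2 F [-2.3   0.05  1.17] gap 0.4
t: 11.25
position: [618.9, 49.8, 353.1]
tool_rot: [[0.974, 0.226, 0.0], [0.226, -0.974, -0.0], [0.0, 0.0, -1.0]]
ft_force: [-1.3, 0.1, 0.7]
finger_gap: 0.4
t 11.25 tcp [618.9  49.8 353.1] yaw 13.04 tip case x 153.9 y -0.2 z 187.1 F [-1.3   0.15  0.73] gap 0.4
```

```bash
python3 -m crank '[[0.006,0,-0.001,0],[0.006,0,0,0],[0.006,0,0,0],[0.006,0,0,0],[0.006,0,0,0]]';python3 -c "from h import *;rep()"
python3 -m crank '[[0.006,0,0,0],[0.006,0,0,0],[0.006,0,0.001,0],[0.003,0,0.001,0],[0,0,0,0]]';python3 - <<'E'
from h import *
rep()
im=grab_frame("side");cv2.imwrite("pics/s7.png",cv2.resize(im[60:260,200:430],None,fx=3.4,fy=2.9,interpolation=cv2.INTER_CUBIC))
for th in(1.6,1.7,1.75,1.8,1.85):
    e=[proj("side",[*case(188-161*np.cos(th),y),56+161*np.sin(th)]) for y in(-200,200)];print(th,[((a-[200,60])*[3.4,2.9]).round(0) for a in e])
E
```

```text
t: 11.88
position: [648.1, 56.6, 353.8]
tool_rot: [[0.974, 0.226, -0.0], [0.226, -0.974, 0.0], [-0.0, -0.0, -1.0]]
ft_force: [-1.0, -0.3, -0.1]
finger_gap: 0.5
t 11.88 tcp [648.1  56.6 353.8] yaw 13.04 tip case x 183.8 y -0.1 z 187.8 F [-1.04 -0.26 -0.09] gap 0.5
t: 12.5
position: [667.7, 61.1, 352.5]
tool_rot: [[0.974, 0.226, -0.004], [0.226, -0.974, -0.001], [-0.004, -0.0, -1.0]]
ft_force: [-11.4, -2.5, 7.0]
finger_gap: 0.4
t 12.50 tcp [667.7  61.1 352.5] yaw 13.05 tip case x 203.2 y -0.1 z 186.5 F [-11.44  -2.5    7.05] gap 0.4
1.6 [array([424., 121.]), array([201., 279.])]
1.7 [array([405., 120.]), array([177., 277.])]
1.75 [array([396., 120.]), array([165., 277.])]
1.8 [array([387., 121.]), array([153., 277.])]
1.85 [array([377., 122.]), array([142., 278.])]
```

View pics/s7.png

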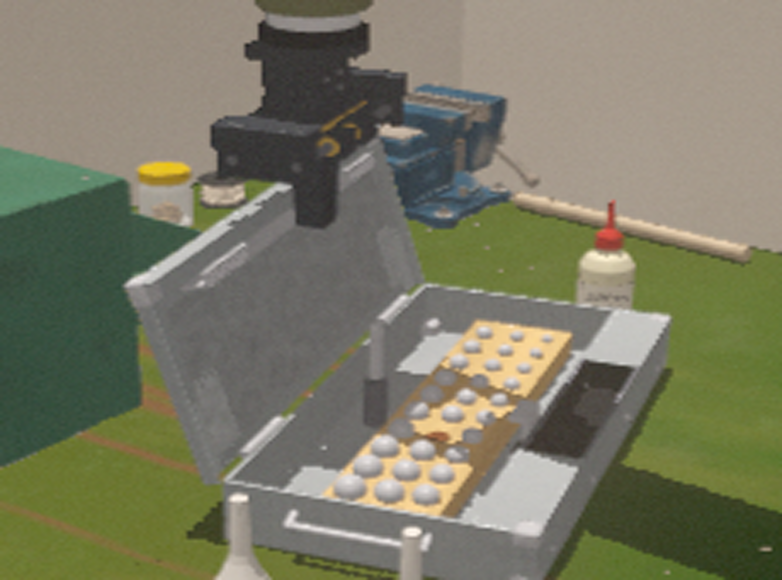

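Force rose to 11 N and the lip corner at (130,285) matches fully open, so the lid is at its stop. Backing off.

```bash
python3 -m crank '[[-0.02,0,0,0],[-0.05,0,0,0],[-0.05,0,-0.02,0],[-0.05,0,-0.02,0],[-0.05,0,0,0]]';python3 -m crank '[[-0.05,0,0,0],[-0.04,0,0,0],[0,0,0,0],[0,0,0,0],[0,0,0,0]]';python3 - <<'E'
from h import *
rep()
im=grab_frame("side");cv2.imwrite("pics/s8.png",cv2.resize(im[60:290,200:430],None,fx=3.4,fy=2.6,interpolation=cv2.INTER_CUBIC))
cv2.imwrite("pics/t8.png",grab_frame("top"))
for th in(1.6,1.7,1.75,1.8,1.85):
    e=[proj("side",[*case(188-161*np.cos(th),y),56+161*np.sin(th)]) for y in(-200,200)];print(th,[((a-[200,60])*[3.4,2.6]).round(0) for a in e],[proj("top",[*case(188-161*np.cos(th),y),56+161*np.sin(th)]).round(0) for y in(-200,200)])
E
```

```text
t: 13.18
position: [452.5, 11.3, 393.3]
tool_rot: [[0.974, 0.226, 0.003], [0.226, -0.974, -0.001], [0.003, 0.002, -1.0]]
ft_force: [0.3, -1.4, -0.6]
finger_gap: 0.5
t: 13.8
position: [367.0, -8.7, 391.9]
tool_rot: [[0.974, 0.226, 0.0], [0.226, -0.974, 0.0], [0.0, -0.0, -1.0]]
ft_force: [0.1, -0.6, -0.1]
finger_gap: 0.4
t 13.80 tcp [367.   -8.7 391.9] yaw 13.07 tip case x -104.8 y -0.4 z 225.9 F [ 0.14 -0.59 -0.1 ] gap 0.4
1.6 [array([424., 108.]), array([201., 250.])] [array([405., 131.]), array([223., 170.])]
1.7 [array([405., 108.]), array([177., 248.])] [array([403., 124.]), array([222., 163.])]
1.75 [array([396., 108.]), array([165., 248.])] [array([402., 121.]), array([221., 160.])]
1.8 [array([387., 109.]), array([153., 249.])] [array([401., 117.]), array([221., 156.])]
1.85 [array([377., 110.]), array([142., 250.])] [array([400., 114.]), array([220., 153.])]
```

View pics/s8.png

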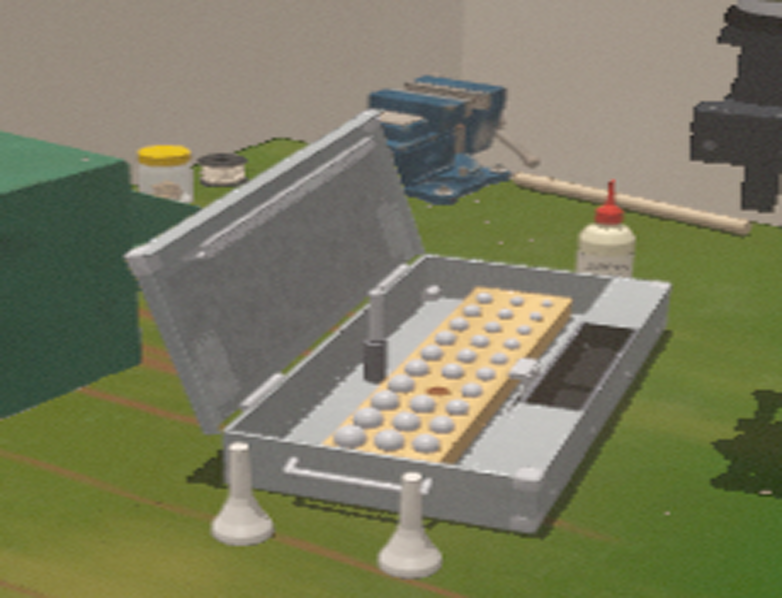

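View pics/t8.png

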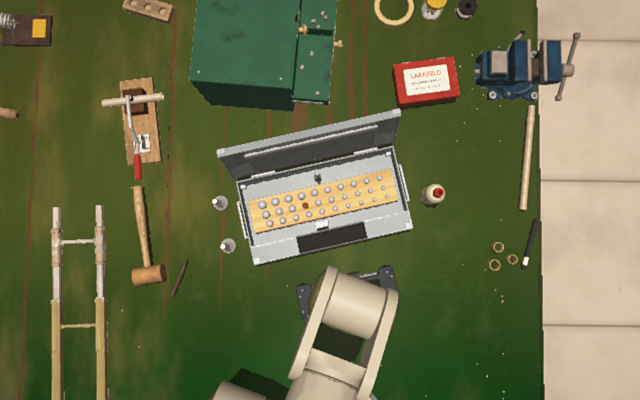

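The lid lip is at (399,112) and (219,152) in the top view, matching 1.85 rad. The mouthpieces and bottle are at their original pixels, and the hand is clear.

```bash
python3 -m crank '[[0,0,0,0],[0,0,0,0],[0,0,0,0],[0,0,0,0],[0,0,0,0]]'; python3 - <<'E'
from h import *
a=cv2.imread("pics/t8.png");b=grab_frame("top");z=cv2.imread("pics/top0.png")
r=lambda p,q,s:cv2.absdiff(p[s],q[s]).mean().round(2)
print("lid change",r(a,b,np.s_[100:200,200:430]),"mouthpieces",r(z,b,np.s_[190:255,208:236]),"bottle",r(z,b,np.s_[180:210,418:448]))
rep();print(sign_off())
E
```

```text
t: 14.52
position: [366.2, -8.8, 392.0]
tool_rot: [[0.974, 0.226, 0.0], [0.226, -0.974, 0.0], [0.0, -0.0, -1.0]]
ft_force: [0.4, 0.1, 0.3]
finger_gap: 0.7
lid change 1.21 mouthpieces 2.99 bottle 7.69
t 14.57 tcp [366.2  -8.8 392. ] yaw 13.04 tip case x -105.6 y -0.3 z 226.0 F [ 0.25  0.14 -0.6 ] gap 0.6
the job is handed in; nothing more can be done
None
```

The case is open, with the lid resting back at its stop. I handed the job in at about 14.6 s, with the hand clear of everything.

- **Finding the catch:** the camera images showed faint notch edges, putting its centre about 16 mm left of the groove's middle. I touched the rigid floor with closed fingertips (z ≈ 30 mm), crossed just above it and felt down into the notch.
- **Releasing the lid:** I pressed the catch about 6 mm down. The lid let go and, once the hand withdrew, sprang up by itself to about 0.85 rad.
- **Opening it:** I pushed the lip back along its arc. Forces stayed between 1 and 2.5 N for most of the push. I read a brief 13 N early on, and 13–14 N at the end of the push, where I stopped and backed off.

**Last checks:**
- **Lid:** its edge in the top view matched the 1.85 rad prediction to about 2 pixels, and it did not move over the last 0.7 s.
- **Mouthpieces and bottle:** they stand at the same pixels as at the start. The picture difference around the bottle was higher than around the mouthpieces (7.7 against 3.0 grey levels). I take that to be a lighting or shadow change, but I did not look into it before handing in.
- **Tip position:** at the stop, the measured fingertip position was about 10 mm short of where I had predicted. I trusted the images and the force rise instead.

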